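Set the egg candler's selector and switch on its lamp

ROBOT

A 6-joint arm with a two-finger parallel gripper is mounted at the origin on the work surface. World frame = base frame: x ahead of the robot, y to its left, z up, the work surface at z = 0. Lengths are in mm, angles in rad, forces in N, time in s.
With the tool pointing down it reaches from about 275 to 875 mm from the base axis. Payload 12.5 kg.
Tool frame: the origin (TCP) lies at the very end of the fingers, on their centre line; the grasp point (between the pads) lies 19 mm behind it (pinch_z is the distance from the TCP to the grasp point, in mm); z points along the fingers, y is the line along which they close (so a half turn about z gives the same grasp; the last joint's range is limited). The gripper opens to 85 mm and grips with 20 to 120 N. Pads are 22 mm wide; open, the fingers measure 114 mm over their backs; the gripper's body (76 mm by 85 mm) begins 54 mm behind the grasp point. The pads swing forward as they close: fully open they stand 13 mm farther back than shut.
Start: joints at [-0.085, 0.351, 1.652, -0, 1.139, -0.085], TCP at [549.986, 0.027, 231.29] pointing down, gripper open.
Joint ranges: [-2.75, 2.75], [-0.79, 2.1], [0.01, 2.65], [-1.57, 4.71], [0.07, 3.14], [-2.87, 2.87]. Speed limits (rad/s): [2.22, 2.22, 2.79, 3.14, 3.14, 3.14].

INTERFACE

Orientations are given as a unit quaternion [w, x, y, z].
In Python, from cell import sense, capture, sign_off, pinch_z gives the robot as it stands.
- The arm moves only by the shell command python3 -m inch 'ROWS'. ROWS is JSON, a list that holds one entry, the list of rows, each a list of 5 numbers: the shift along the world's x, y, z in m, then the turn about the world's z in degrees, then the opening, from 0 (shut) to 1 (fully open). A call has 1 to 12 rows; each row is the pose to reach, as a shift and turn from the pose commanded when the call began; what a row does not reach only later rows make up. A row lasts 1/12 s, in which the tool goes at most 41.7 mm and 7.16 degrees, less where a joint would pass 70% of its speed; a pose out of reach is approached as far as the arm can. A call with a gripper value outside its range is refused whole. The fingers move at their own pace and stop on an object; the grip force is fixed at half the most. Time passes only in rows, so rows that repeat a pose let the fingers close. It gives the time, the measured TCP pose, the force, the opening and the grip force at its end, in the units of the state.
- sense(): the state, without advancing time (a new reading comes with each control period).
- capture(name): name is "scene" or "side" or "wrist"; returns a dict with "color" (420x560x3 uint8, blue, green, red), "fovy" (degrees; the focal length in pixels is half the picture's height over the tangent of half this angle, whatever the lens; pixels are square), "cx", "cy" (the principal point, pixels), "distortion" ([k1, k2, p1, p2, k3] as OpenCV has them; the pictures are not rectified), "world_to_cam" (4x4, takes a point from world to camera coordinates); the wrist camera has in their place "mount" (4x4, takes a point from camera to tool coordinates, whose origin is the TCP and whose axes are the flange's). Camera axes: x right, y down, z forward; pixel columns grow to the right and rows downward; lengths in mm; the calibration is good to about 2 mm. A picture is of the moment at which its call begins: read the wrist's pose just before it. There is no depth.
- sign_off(): hands the job in; it is judged then, once.
The state is a dict: "clock": time; "joints": joint angles; "dq": joint speeds; "joint_torque": joint torques, N m; "eef_pos": TCP position; "tool_rot": TCP orientation; "ft_force": force on the tool from outside, world axes, zero at the start; "torque": the same for the moment, N m; "width": finger opening in mm; "gripper_force": force on a finger pad.
Only numpy, scipy, OpenCV 4.12 (cv2) and the standard library are available. Lean on these libraries where they do the work, as an engineer would, in place of code of your own. Each camera call takes 0.05 s, during which the arm holds its last target. There are 200 camera calls.

TASK

Set the candling station up for an egg: push the upright tab on the round selector turret, without gripping it, until it points at the plate with the egg symbol. Only once it stands there, press the grey lamp button on the station fully down and let it spring back. Leave the selector on the egg symbol, and leave the egg in its cup and everything else on the bench where it stands.

Things in the scene. Friction and masses are not known exactly. Their poses are not given: they have to be found in the camera images.
- station: Candling station, a fixed white box with a flat top (deck) 60 mm above the table, 265 x 270 mm. Origin on the table straight below the turret's axis; own z up. The box spans x -115 to +150 mm and y -135 to +135 mm in its own axes. Its own -x side (towards the robot, turned by up to 0.5 rad) carries the four symbol plates, its +x side the egg cup (+y corner) and the lamp button (-y corner).
- axis (a point): Centre of the selector turret's top face, on its vertical turning axis, 75 mm above the table. The turret is a flat aluminium disc of radius 60 mm, its top 15 mm above the deck, with a steel hub of radius 14 mm that stands 8 mm higher, and the upright black tab near its rim.
- tab (a point): Middle of the tab's top edge, 54 mm from the turret axis and 109 mm above the table. The tab is an upright black plastic fin, 10 mm thick across the direction it is pushed, 36 mm long radially (36 to 72 mm from the axis, so it protrudes 12 mm past the rim), standing 34 mm above the turret's top.
- face_left (a point): Middle of one broad face of the tab, 54 mm from the axis, 92 mm above the table: the face on the station's +y side when the turret reads 0 (solid turret_c0). Pushing it turns the turret clockwise from above.
- face_right (a point): Middle of the opposite face (solid turret_c1), on the station's -y side when the turret reads 0. Pushing it turns the turret counter-clockwise from above. Over 5 N on both faces' halves at once, as in pinching the tab or pressing on its top edge, counts as gripping.
- pointer (a point): The spot the tab points at: 100 mm from the turret axis on the tab's radial centre line, 63 mm above the table. It turns with the tab, and falls on the centre of a symbol plate when the tab points exactly at it.
- turret (a joint): Turning angle of the turret in rad, counter-clockwise from above positive, stops at -2.0 and +2.0. 0 when the tab points along the station's own -x. Plain friction, no clicks: about 0.12 N m (2 to 3 N at the tab); it stays where it is left. It starts within 0.26 rad of 0, between the two middle plates.
- plate_egg: Round white plate, 46 mm across, 3 mm thick, fixed flat on the deck, with a 2 mm raised dark symbol: a solid egg (a filled rounded shape, 39 x 31 mm). Origin at the centre of its underside, 100 mm from the turret axis. The four plates differ only in symbol and swap places among four spots, 0.70 and 1.48 rad either side of the station's own -x, seen from the turret axis.
- plate_dish: Like plate_egg, but its symbol is an open ring, 36 mm across (a dish).
- plate_slide: Like plate_egg, but its symbol is a narrow bar, 40 x 10 mm (a slide).
- plate_flask: Like plate_egg, but its symbol is a flask, 36 mm long, tapering from a foot 32 mm wide to a narrow neck.
- lamp (a joint): Travel of the round grey lamp button, m: 0 released, 0.006 fully down. It moves straight down, springs back by itself, and takes about 4 N fully down.
- lamp_top (a point): Centre of the lamp button's top face. The cap is 30 mm across and stands in a low black housing on the deck.
- cup_floor (a point): Centre of the egg cup on the deck, 60 mm above the table: a fixed black rubber ring, 60 mm across and 14 mm high, in which the egg stands.
- egg: Brown egg, loose, 58 mm high, 45 mm across, 60 g, standing upright in the cup, its top 118 mm above the table. Origin at its bottom. To be left there.
- beaker: White beaker, loose on the bench, 72 mm across, 95 mm high, origin under its centre. To be left alone.
- dish: Glass dish, loose on the bench, 90 mm across, 18 mm high, origin under its centre. To be left alone.
- stain: Amber jar with black cap, loose on the bench, 44 mm across, 75 mm high, origin under its centre. To be left alone.
Not all that is in view belongs to the job. Of the things like the egg, leave any that is blue, green or yellow; of the rest the smaller one is meant.

How it is judged:
By the outcome, as a careful person would: the job done as asked, in the order asked, and still so for the second after the job is handed in, with the robot touching nothing.
It also fails if it takes over 45 s, if anything falls off the work surface, if the arm or the gripper's body presses on something with over 40 N, if the wrist force passes 120 N, or if a joint passes its speed limit or range.

## Working session

There is one attempt and no reset: what is moved stays moved. The work goes in short steps, Python scripts to look and compute and a shell command to move; the robot and the scene stay as the last step left them, time stands still between calls to the robot, and variables do not carry over. Pictures are saved under pics/ and viewed, at most 14 in all, crops included, and the job is handed in when it is done.

```bash
mkdir -p pics; ls
python3 - <<'E'
from cell import sense,capture
import cv2,json,pickle
s=sense();print(s)
D={}
for n in("scene","side","wrist"):
    c=capture(n);D[n]=c;cv2.imwrite(f"pics/{n}0.png",c["color"])
    print(n,{k:(v.tolist() if hasattr(v,'tolist') else v) for k,v in c.items() if k!="color"})
pickle.dump((s,D),open("d0.pkl","wb"))
E
```

```text
pics
{'clock': 0.0, 'joints': array([-8.45938812e-02,  3.51255039e-01,  1.65245928e+00, -3.70130312e-05,
        1.13910077e+00, -8.45924332e-02]), 'dq': array([ 0.00165761, -0.00079472,  0.00077483,  0.00164747, -0.00051042,
        0.00017485]), 'joint_torque': array([ 1.33101348e-03, -5.06107914e+01, -2.91406649e+01,  6.01447425e-06,
        4.57781483e-03,  4.96419239e-05]), 'eef_pos': array([5.49650793e+02, 4.96149244e-02, 2.30734750e+02]), 'tool_rot': array([-4.56331639e-04,  7.07101678e-01,  7.07111620e-01, -4.06976621e-04]), 'ft_force': array([ 0.11355804, -0.52915403, -0.26462275]), 'torque': array([ 0.04053565,  0.01544604, -0.03985576]), 'gripper_force': 0.0, 'width': 85.00254623837579}
scene {'fovy': 48.600247584261, 'cx': 284.439450503396, 'cy': 209.65625724651557, 'distortion': [-0.11677453801966578, 0.0, 0.0, 0.0, 0.0], 'world_to_cam': [[0.361448756759349, 0.9323554496214576, 0.008252987234387025, -200.85654784586], [0.7332570594985056, -0.2787740904800075, -0.6201766612608456, -373.6845995647064], [-0.5759243708445806, 0.2302136443354618, -0.7844187638175542, 1701.217
[... 216 characters left out ...]
 -0.05513859217704509, 0.01556184176877003, 582.5404078653596], [-0.04877594207330465, 0.6755038812548384, -0.7357414042206071, 125.97215957525523], [0.030055660720808716, -0.7352919434227353, -0.6770837578883819, 1029.1172695601854], [0.0, 0.0, 0.0, 1.0]]}
wrist {'fovy': 61.0398772357327, 'cx': 276.37557742582163, 'cy': 210.02123194874775, 'distortion': [-0.07588193042602491, 0.0, 0.0, 0.0, 0.0], 'mount': [[-1.6437979528087583e-05, -0.953153656471098, -0.30248654000726577, 77.37644739176146], [0.9999999482824198, 8.148864232367209e-05, -0.0003111185577625076, 0.017939147329282257], [0.00032119300839363686, -0.30248652947755456, 0.9531536058367895, -143.1081682999755], [0.0, 0.0, 0.0, 1.0]]}
```

View pics/scene0.png

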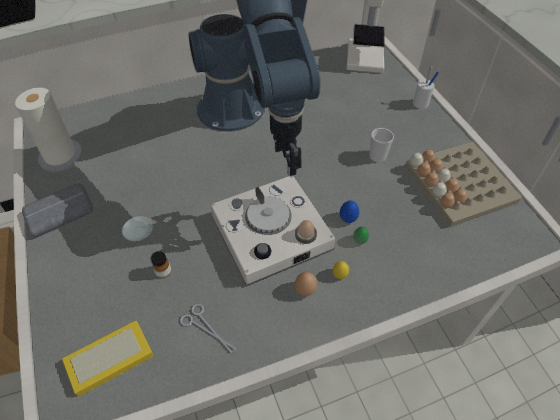

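View pics/side0.png

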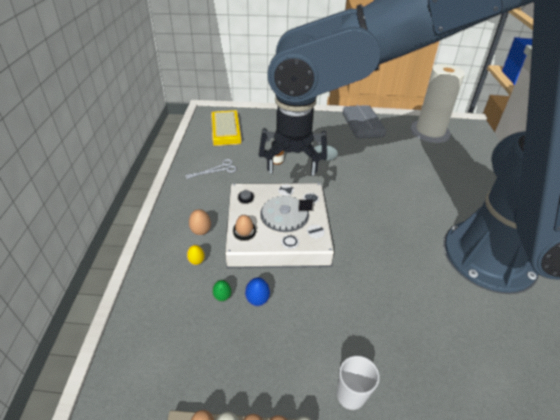

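View pics/wrist0.png

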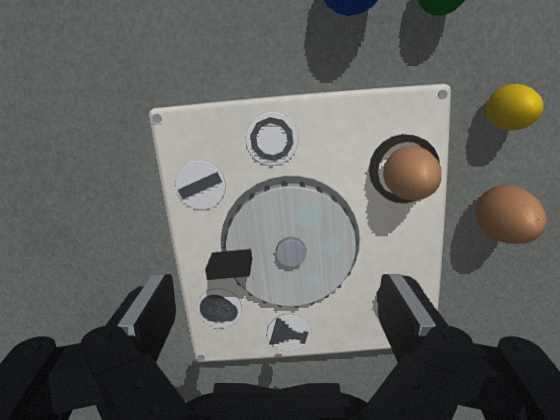

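The wrist view looks straight down, with right = +x and up = +y. It shows the hub at (290,253), tab top at (228,263), dish (272,139), slide (200,184), egg plate (219,308) and flask (289,331). The lamp is hidden behind the finger, but shows in scene at (263,250) and side at (246,196). The egg in the cup is the smaller brown one.

```bash
cat > h.py <<'E'
import numpy as np,cv2
from scipy.spatial.transform import Rotation as Rn
def cam(c,s=None):
    f=210/np.tan(np.radians(c["fovy"])/2)
    K=np.array([[f,0,c["cx"]],[0,f,c["cy"]],[0,0,1]]);d=np.array(c["distortion"],float)
    if "mount" in c:
        q=np.array(s["tool_rot"]);T=np.eye(4);T[:3,:3]=Rn.from_quat(q[[1,2,3,0]]).as_matrix();T[:3,3]=s["eef_pos"]
        C=T@np.array(c["mount"])
    else: C=np.linalg.inv(np.array(c["world_to_cam"]))
    return K,d,C
def ray(c,s,uv):
    K,d,C=cam(c,s)
    p=cv2.undistortPoints(np.array([[uv]],float),K,d)[0,0]
    return C[:3,3],C[:3,:3]@np.array([p[0],p[1],1])
def onz(c,s,uv,z):
    o,v=ray(c,s,uv);return (o+v*(z-o[2])/v[2])
def blobs(im,thr=80,box=None,amin=60):
    m=(im.max(2)<thr).astype(np.uint8)
    if box: k=np.zeros_like(m);x0,y0,x1,y1=box;k[y0:y1,x0:x1]=1;m*=k
    n,l,st,ce=cv2.connectedComponentsWithStats(m)
    return [(ce[i].round(1),st[i].tolist()) for i in range(1,n) if st[i][4]>=amin]
E
python3 - <<'E'
import pickle;from h import *
s,D=pickle.load(open("d0.pkl","rb"));w=D["wrist"]
for b in blobs(w["color"],80,(155,110,340,350)):print(b)
for n,u in dict(dish=(272,139),slide=(200,184),egg=(219,308)).items(): print(n,onz(w,s,u,65).round(1))
print("hub",onz(w,s,(290.5,253),83).round(1)); print("tab",onz(w,s,(228,263),109).round(1))
for n,b in(("scene",(250,240,275,262)),("side",(236,187,258,206))):
    print(n,blobs(D[n]["color"],80,b,20), onz(D[n],None,{"scene":(263,248),"side":(245.5,195)}[n],75).round(1))
cv2.imwrite("pics/lamp.png",np.hstack([cv2.resize(D["scene"]["color"][170:290,200:340],None,fx=2.8,fy=2.8,interpolation=2),cv2.resize(D["side"]["color"][160:280,210:350],None,fx=2.8,fy=2.8,interpolation=2)]))
E
```

```text
(array([270.7, 138. ]), [251, 118, 41, 43, 503])
(array([199.7, 185.2]), [179, 173, 43, 26, 424])
(array([229.2, 264.7]), [206, 249, 46, 40, 1199])
(array([163.9, 310.1]), [155, 274, 21, 76, 1227])
(array([217.2, 308.5]), [200, 295, 37, 27, 727])
(array([285. , 333.1]), [269, 318, 39, 26, 474])
dish [545.6  43.4  65. ]
slide [481.2   3.8  65. ]
egg [ 491.7 -124.    65. ]
hub [562.  -55.1  83. ]
tab [509.7 -52.3 109. ]
scene [(array([262. , 252.3]), [254, 243, 17, 16, 147])] [ 671.2 -106.4   75. ]
side [(array([245.9, 198.7]), [239, 193, 14, 10, 73])] [ 673.5 -108.    75. ]
```

View pics/lamp.png

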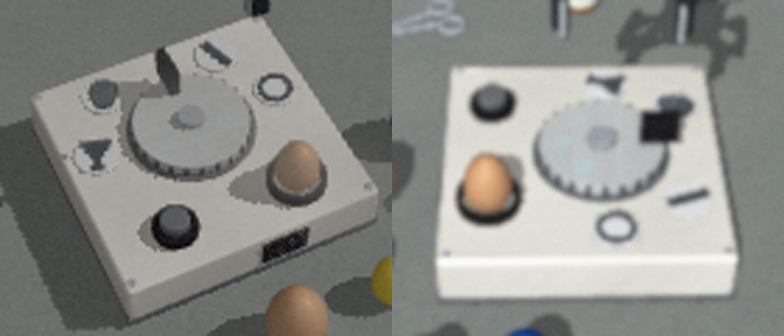

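The station pose fits well: yaw about 4.2°, hub (562,-55), tab pointing at 177° and egg plate at 224.3° in world angles. The lamp is at about (673,-107). The tab has to be pushed from its +y side, by about 47° counter-clockwise. I'll shut the gripper and come down beside the tab.

```bash
python3 -m inch '[[[-0.023,-0.005,0,0,0],[-0.046,-0.008,0,0,0],[-0.046,-0.008,0,0,0],[-0.046,-0.008,-0.03,0,0],[-0.046,-0.008,-0.06,0,0],[-0.046,-0.008,-0.09,0,0],[-0.046,-0.008,-0.115,0,0],[-0.046,-0.008,-0.13,0,0],[-0.046,-0.008,-0.14,0,0],[-0.046,-0.008,-0.143,0,0],[-0.046,-0.008,-0.143,0,0],[-0.046,-0.008,-0.143,0,0]]]'
python3 - <<'E'
import numpy as np
from cell import capture,sense;import cv2
cv2.imwrite("pics/w1.png",capture("wrist")["color"])
H=np.array([562,-55.1]);P=np.array([504,-8])
for a,off in((177,22),(177,17),(183,17),(190,17),(197,17),(204,17),(211,17),(217,17),(221,17),(224.3,17)):
    r=np.radians(a);u=np.array([np.cos(r),np.sin(r)]);cw=np.array([u[1],-u[0]])
    print(a,off,(H+58*u+off*cw-P).round(1),a-177)
E
```

```text
clock: 1.15
eef_pos: [504.6, -8.0, 89.1]
tool_rot: [0.0, 0.707, 0.707, 0.0]
ft_force: [-0.4, -0.0, 0.3]
width: -0.0
gripper_force: 0.0
177 22 [  1.2 -22.1] 0
177 17 [  1.  -27.1] 0
183 17 [ -0.8 -33.2] 6
190 17 [ -2.1 -40.4] 13
197 17 [ -2.4 -47.8] 20
204 17 [ -1.9 -55.2] 27
211 17 [ -0.5 -62.4] 34
217 17 [  1.4 -68.4] 40
221 17 [  3.1 -72.3] 44
224.3 17 [  4.6 -75.4] 47.30000000000001
```

View pics/w1.png

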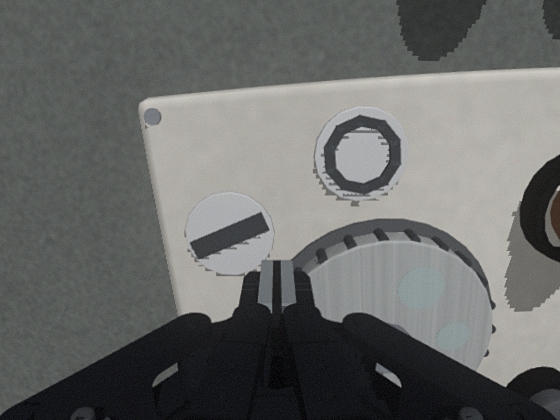

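The shut fingers are at (277,270), low beside the turret and clear of everything. Now I'll push the tab along an arc, stopping about 5° short.

```bash
python3 -m inch '[[[0.001,-0.012,0,0,0],[0.001,-0.022,0,0,0],[0.001,-0.027,0,0,0],[-0.001,-0.033,0,6,0],[-0.002,-0.040,0,13,0],[-0.002,-0.048,0,20,0],[-0.002,-0.055,0,27,0],[-0.001,-0.0615,0,33,0],[0.001,-0.067,0,38,0],[0.002,-0.070,0,41,0],[0.002,-0.070,0,41,0],[0.002,-0.070,0,41,0]]]'
python3 -m inch '[[[-0.005,0.008,0,0,0],[-0.014,0.020,0,0,0],[-0.014,0.020,0.03,0,0],[-0.014,0.020,0.07,0,0],[-0.014,0.030,0.11,-7,0],[-0.007,0.055,0.14,-14,0],[0.0,0.070,0.14,-21,0],[0.03,0.075,0.14,-28,0],[0.045,0.075,0.14,-35,0],[0.045,0.075,0.14,-41,0],[0.045,0.075,0.14,-41,0],[0.045,0.075,0.14,-41,0]]]'
cat > look.py <<'E'
import sys,pickle;from h import *
from cell import sense,capture
s=sense();w=capture("wrist");cv2.imwrite(f"pics/{sys.argv[1]}.png",w["color"]);pickle.dump((s,w),open("d1.pkl","wb"))
for b in blobs(w["color"],80,(155,110,340,350)):print(b, onz(w,s,b[0],65)[:2].round(1),onz(w,s,b[0],109)[:2].round(1))
E
python3 look.py w2
```

```text
clock: 2.2
eef_pos: [506.0, -78.5, 88.4]
tool_rot: [0.0, 0.416, 0.909, 0.0]
ft_force: [-0.6, -0.1, -0.1]
width: 0.2
gripper_force: 0.0
clock: 3.2
eef_pos: [550.3, -2.5, 228.0]
tool_rot: [-0.0, 0.706, 0.708, -0.0]
ft_force: [-0.5, 0.2, 0.9]
width: 0.0
gripper_force: 0.0
(array([260.2, 129.7]), [250, 115, 30, 40, 224]) [536.3  48.9] [538.3  52.6]
(array([285. , 138.7]), [275, 119, 17, 38, 159]) [557.4  41.4] [556.3  46.2]
(array([198. , 182.9]), [177, 170, 43, 26, 415]) [480.8   2.7] [490.8  13. ]
(array([252.1, 320. ]), [155, 251, 185, 99, 9449]) [ 526.  -138.7] [ 529.5 -108. ]
```

View pics/w2.png

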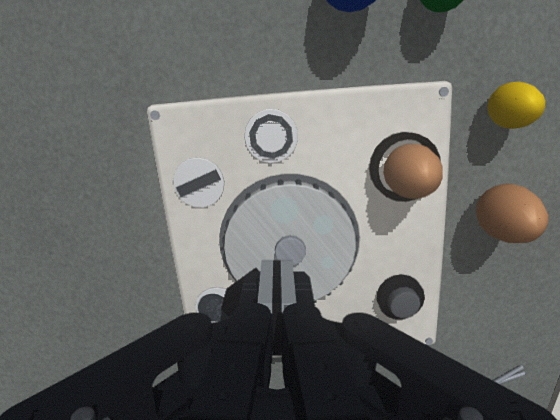

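The shut fingers hide the tab; the lamp cap now shows at (403,302). I'll shift the view by -70 mm in y.

```bash
python3 -m inch '[[[0,-0.03,0,0,0],[0,-0.06,0,0,0],[0,-0.07,0,0,0],[0,-0.07,0,0,0],[0,-0.07,0,0,0]]]'; sed -i 's/155,110,340,350/155,20,430,300/' look.py; python3 look.py w3
```

```text
clock: 3.67
eef_pos: [550.6, -72.9, 228.3]
tool_rot: [-0.0, 0.707, 0.707, 0.0]
ft_force: [-0.8, 0.6, -0.3]
width: -0.0
gripper_force: 0.0
(array([397.8,  84.8]), [374, 43, 56, 77, 1335]) [650.8  15.8] [636.4  14.2]
(array([282.8,  62.3]), [273, 55, 18, 15, 69]) [555.7  32.4] [555.   28.4]
(array([190.7, 101.4]), [170, 87, 45, 30, 374]) [479.3   2.1] [489.5   2.4]
(array([228. , 226.5]), [193, 178, 80, 80, 1782]) [ 506.2 -108.5] [512.5 -92.3]
(array([402.6, 226.9]), [383, 206, 47, 49, 1102]) [ 667.3 -109.1] [650.6 -92.8]
(array([276.5, 277.9]), [272, 254, 12, 46, 366]) [ 550.7 -161.3] [ 550.7 -137.5]
(array([339.7, 291.2]), [294, 269, 118, 31, 1009]) [ 612.6 -176.1] [ 603.7 -150.2]
(array([250.4, 286.2]), [240, 272, 20, 28, 452]) [ 525.3 -170.4] [ 528.9 -145.3]
```

View pics/w3.png

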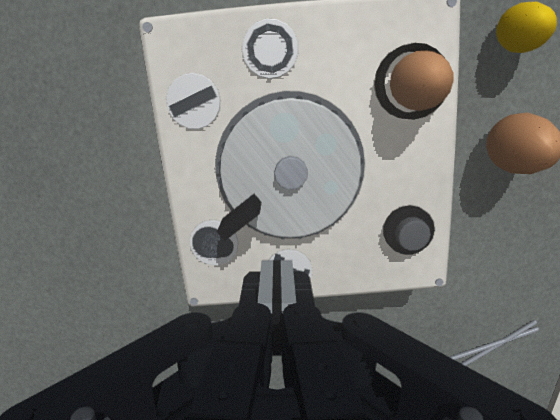

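The tab top runs from about (257,200) to (225,230), close to the egg plate at (212,243). Next I'll measure the angle from the top-face pixels.

Run:
```python
import pickle;from h import *
s,w=pickle.load(open("d1.pkl","rb"));im=w["color"]
print(im[205:250:4,200:270:5].max(2))
g=im.max(2)
for t in(25,30,35,40):
    m=np.zeros_like(g);m[180:262,190:275]=(g[180:262,190:275]<t)
    n,l,st,ce=cv2.connectedComponentsWithStats(m)
    for i in range(1,n):
        if st[i][4]>60: print(t,ce[i],st[i])
for u in((291,175),(290,173)):print("hub",onz(w,s,u,83).round(1))
print("plate",onz(w,s,(212,243),63).round(1))
print("lamp",onz(w,s,(412,235),76).round(1))
a=cv2.resize(im[175:265,185:305],None,fx=6,fy=6,interpolation=cv2.INTER_CUBIC);cv2.imwrite("pics/c3.png",cv2.convertScaleAbs(a,alpha=1.5))
```

```text
[[194 195 190 190 191 130  68 162  42  46  44  43  62 163]
 [190 192 189 191 188 124  83  40  41  44  50  46  94 161]
 [186 192 190 188 194 194  37  43  45  42  45  47 171 166]
 [190 191 192 192 193  38  39  43  44  44  48  82 158 171]
 [191 192 199 202 176  46  49  46  46  44  88 102 165 165]
 [197 195 201 194  43  44  46  49  41 106  71 107 164 161]
 [ 78  71  67  68  42  45  43  40 108 121 124  58 165 168]
 [ 76  68  87  77  43  42  48  94 122 120 120 120 113  74]
 [ 67  86  83  79  54  45 109 118 123 121 118 160 119 121]
 [ 68  86  78  92  55  53  54 119 118 122 126 190 117 119]
 [ 70  75  82  81  50  50  54 120 121 120 131 190 185 190]
 [ 65  80  85  93  54  55  52 124 122 122 187 189 186 188]]
hub [562.6 -56.7  83. ]
hub [561.8 -55.   83. ]
plate [ 490.1 -125.8   63. ]
lamp [ 672.7 -112.8   76. ]
```

View pics/c3.png

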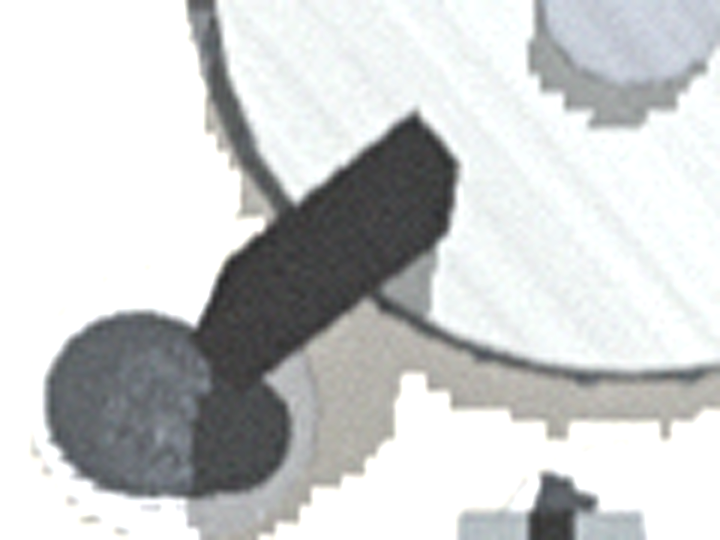

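The crop shows the tab's silhouette. The top-face corners (z 109) are outer (240,390) and (198,325) and inner (447,230); the base corners (z 75) are (415,110) and (235,255).

Run:
```python
import pickle;from h import *
s,w=pickle.load(open("d1.pkl","rb"))
f=lambda x,y,z:onz(w,s,((x+.5)/6-.5+185,(y+.5)/6-.5+175),z)[:2]
ang=lambda v:np.degrees(np.arctan2(v[1],v[0]))%360
A,B,C=f(240,390,109),f(198,325,109),f(447,230,109)
D,E,F=f(415,110,75),f(235,255,75),f(458,163,75)
print("thick top",np.linalg.norm(A-B),"len",np.linalg.norm(A-C),"dir",ang(A-C),"base len",np.linalg.norm(D-E),ang(E-D), np.linalg.norm(D-F))
H=np.array([562,-55.5]);print((A+B)/2,ang((A+B)/2-H),np.linalg.norm((A+B)/2-H))
print("plate ang",ang(f(168,403,67)-H),f(168,403,67))
# station yaw from corner screws + plates
for n,u in dict(tl=(147.5,27.5),tr=(451,2),bl=(194,301),br=(439,282)).items():print(n,onz(w,s,u,60)[:2].round(1))
d=onz(w,s,(270,47.5),65)[:2];sl=onz(w,s,(193,101),65)[:2];print("dish",ang(d-H)+84.8-180,"slide",ang(sl-H)+40.1-180, np.linalg.norm(d-H),np.linalg.norm(sl-H))
```

```text
thick top 10.519932783626555 len 35.6538013588037 dir 218.75949226213535 base len 34.68685653596122 219.28079852392383 9.972740861199016
[506.79111619 -98.81288454] 218.11515756449677 70.17141026455329
plate ang 223.6912797183403 [ 491.4888938  -122.86134779]
tl [446.   61.1]
tr [691.5  81.9]
bl [ 467.5 -190.5]
br [ 713.3 -169.8]
dish 4.279901800707677 slide 4.468865235296903 100.5628784541742 99.3964643799507
```

All the cues agree that about 6° remain (tab 218.5–219°, plate 224.3–225°). The contact offset is now calibrated at 17.3 mm, so I'll do the second push.

```bash
python3 -m inch '[[[-0.027,0.004,0,7,0],[-0.054,0.008,0,14,0],[-0.054,0.008,-0.02,21,0],[-0.054,0.008,-0.05,28,0],[-0.054,0.008,-0.08,35,0],[-0.054,0.008,-0.105,42,0],[-0.054,0.008,-0.125,47,0],[-0.054,0.008,-0.137,47,0],[-0.054,0.008,-0.140,47,0],[-0.054,0.008,-0.140,47,0]]]'
python3 -m inch '[[[-0.051,0.003,0,0,0],[0.003,-0.006,0,0,0],[0.003,-0.006,0,0,0]]]' >/dev/null & wait; python3 -c "from cell import sense;s=sense();print(s['eef_pos'],s['ft_force'])"
```

```text
clock: 4.55
eef_pos: [496.6, -64.0, 87.8]
tool_rot: [-0.001, 0.366, 0.931, -0.0]
ft_force: [-0.3, 1.0, 0.3]
width: -0.1
gripper_force: 0.0
[494.15153882 -69.17407555  86.11516016] [ 2.60389333 -0.48265244  1.55813539]
```

I mistyped the first row of that second call, which made a harmless detour through open space. I'll let it settle and read the pose before pushing on.

```bash
python3 -m inch '[[[0,0,0,0,0],[0,0,0,0,0]]]'
```

```text
clock: 4.97
eef_pos: [503.1, -71.4, 90.5]
tool_rot: [0.003, 0.366, 0.93, 0.0]
ft_force: [0.6, 0.5, -0.4]
width: 0.1
gripper_force: 0.0
```

```bash
python3 -m inch '[[[0.002,-0.003,0,0,0],[0.004,-0.006,0,0,0],[0.006,-0.009,0,0,0],[0.007,-0.011,0,0,0],[0.008,-0.0125,0,0,0],[0.008,-0.0125,0,0,0],[0.008,-0.0125,0,0,0]]]'
```

```text
clock: 5.55
eef_pos: [508.1, -83.7, 88.3]
tool_rot: [0.0, 0.367, 0.93, -0.0]
ft_force: [-0.0, 0.4, -0.3]
width: 0.3
gripper_force: 0.0
```

Landed on target. Now back off, rise and check from the same viewpoint.

```bash
python3 -m inch '[[[-0.006,0.007,0,0,0],[-0.012,0.016,0,0,0],[-0.012,0.016,0.03,-5,0],[-0.012,0.016,0.07,-12,0],[-0.0,0.016,0.11,-19,0],[0.02,0.01,0.14,-26,0],[0.043,0.001,0.14,-33,0],[0.043,0.001,0.14,-40,0],[0.043,0.001,0.14,-47,0],[0.043,0.001,0.14,-47,0],[0.043,0.001,0.14,-47,0],[0.043,0.001,0.14,-47,0]]]'; python3 look.py w4 >/dev/null
python3 - <<'E'
import cv2
im=cv2.imread("pics/w4.png");a=cv2.resize(im[175:265,185:305],None,fx=6,fy=6,interpolation=cv2.INTER_CUBIC);cv2.imwrite("pics/c4.png",cv2.convertScaleAbs(a,alpha=1.5))
E
```

```text
clock: 6.55
eef_pos: [550.6, -82.0, 228.2]
tool_rot: [-0.0, 0.706, 0.709, -0.0]
ft_force: [-0.2, 1.0, -0.9]
width: -0.1
gripper_force: 0.0
```

View pics/c4.png

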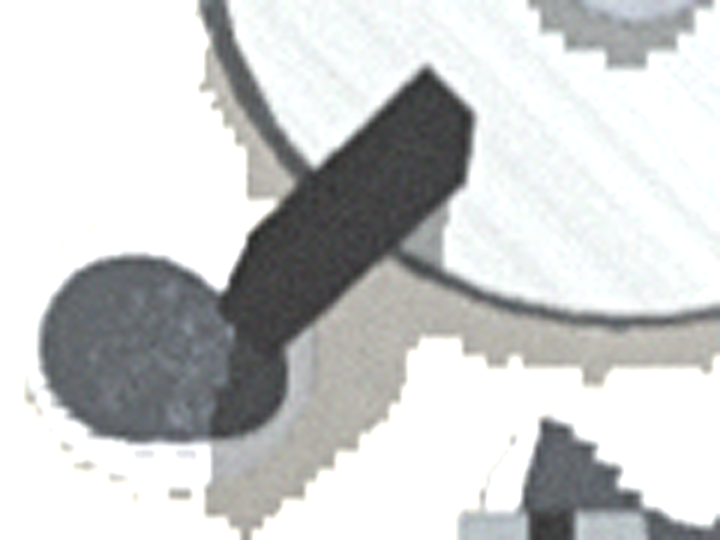

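The tab now has top corners (280,350), (222,298) and (463,185), and base corners (428,65) and (250,235). The egg symbol's centre is at about (163,348).

Run:
```python
import pickle;from h import *
s,w=pickle.load(open("d1.pkl","rb"))
f=lambda x,y,z:onz(w,s,((x+.5)/6-.5+185,(y+.5)/6-.5+175),z)[:2]
ang=lambda v:np.degrees(np.arctan2(v[1],v[0]))%360
A,B,C=f(280,350,109),f(222,298,109),f(463,185,109)
D,E=f(428,65,75),f(250,235,75)
print("edge dirs",ang(A-C),ang(E-D),"thick",np.linalg.norm(A-B),"len",np.linalg.norm(A-C))
g=w["color"].max(2)
sub=w["color"][130:180,265:320];
H=np.array([562,-55.5]);M=(A+B)/2
print("end",M,ang(M-H),np.linalg.norm(M-H),"plate",f(163,348,67),ang(f(163,348,67)-H))
c=cv2.HoughCircles(w["color"].max(2),cv2.HOUGH_GRADIENT,1.2,30,param1=80,param2=18,minRadius=12,maxRadius=28)
for x,y,r in c[0][:8]:print("circ",x,y,r,onz(w,s,(x,y),65)[:2].round(1),onz(w,s,(x,y),76)[:2].round(1),onz(w,s,(x,y),83)[:2].round(1))
```

```text
edge dirs 223.1929262448673 224.16938951231535 thick 10.310828335939547 len 33.314929571227474
end [ 511.23704109 -103.33230987] 223.29743964051573 69.74817463517263 plate [ 491.31389202 -123.12596588] 223.73254285335886
circ 271.80002 39.0 27.240002 [546.2  40.9] [546.4  39.3] [546.5  38.2]
circ 408.6 221.40001 24.6 [ 672.3 -112.2] [ 667.9 -108.3] [ 665.2 -105.9]
circ 291.0 160.20001 16.44 [562.9 -56.5] [562.5 -54.6] [562.2 -53.4]
circ 412.2 75.0 25.920002 [661.6  15.2] [657.6  14.5] [655.1  14. ]
circ 195.00002 94.200005 24.6 [482.8  -1.6] [485.2  -1.7] [486.7  -1.8]
circ 207.00002 233.40001 16.56 [ 486.5 -124.7] [ 488.8 -120.4] [ 490.2 -117.7]
circ 293.40002 263.40002 27.240002 [ 566.9 -154.8] [ 566.3 -149.4] [ 565.9 -146. ]
circ 519.0 24.6 20.52 [748.4  58.4] [741.3  56.1] [736.7  54.7]
```

View pics/w4.png

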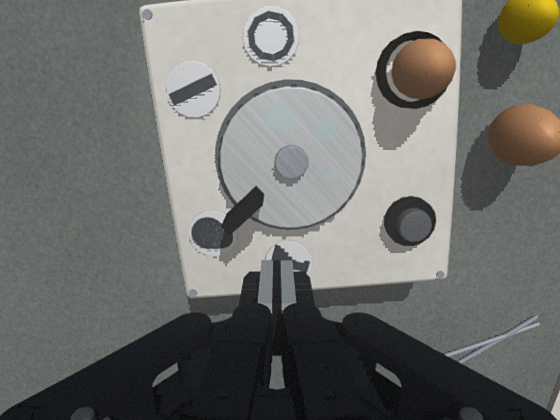

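The tab is within about 1° of the egg plate, which is good. The lamp cap shows at about (415,226); I'll triangulate its top from two wrist views and the two fixed cameras.

Run:
```python
import pickle;from h import *
s0,D=pickle.load(open("d0.pkl","rb"));s,w=pickle.load(open("d1.pkl","rb"))
def cap(im,box):
    x0,y0,x1,y1=box;g=im[y0:y1,x0:x1].max(2)
    m=((g>60)&(g<125)).astype(np.uint8);k=3 if im is w["color"] else 1
    m=cv2.morphologyEx(m,cv2.MORPH_OPEN,np.ones((k*2-1,)*2,np.uint8))
    n,l,st,ce=cv2.connectedComponentsWithStats(m);i=1+st[1:,4].argmax()
    print(ce[i]+[x0,y0],st[i]);return ce[i]+[x0,y0]
R=[ray(w,s,cap(w["color"],(392,203,438,246))),ray(D["scene"],None,cap(D["scene"]["color"],(255,241,272,256))),ray(D["side"],None,cap(D["side"]["color"],(239,188,254,203)))]
def tri(R):
    P=[np.eye(3)-np.outer(v,v)/(v@v) for o,v in R]
    return np.linalg.solve(sum(P),sum(p@o for p,(o,v) in zip(P,R)))
print(tri(R),tri(R[:2]),tri(R[1:]),tri([R[0],R[2]]))
for z in(72,76,80):print(z,[(o+v*(z-o[2])/v[2])[:2].round(1) for o,v in R])
```

```text
[414.37541899 224.26927374] [  7   5  33  34 895]
[262.45192308 247.49038462] [  0   2  16  11 104]
[245.85869565 194.97826087] [ 0  3 15 11 92]
[ 672.02100417 -108.31153139   77.54965986] [ 672.08186699 -108.84110477   80.20286954] [ 671.44584175 -107.12477668   76.79262041] [ 673.89518627 -111.82442549   72.53687723]
72 [array([ 675.2, -112.5]), array([ 667.2, -106.6]), array([ 673. , -111.6])]
76 [array([ 673.5, -111. ]), array([ 669.8, -107.4]), array([ 672.4, -107. ])]
80 [array([ 671.9, -109.6]), array([ 672.3, -108.2]), array([ 671.7, -102.4])]
```

Lamp top is at about (672,-109), z≈78. I'll move over it and descend to z≈88.

```bash
python3 -m inch '[[[0.035,-0.008,0,0,0],[0.07,-0.016,0,0,0],[0.105,-0.024,0,0,0],[0.121,-0.0265,0,0,0],[0.121,-0.0265,-0.03,0,0],[0.121,-0.0265,-0.06,0,0],[0.121,-0.0265,-0.09,0,0],[0.121,-0.0265,-0.115,0,0],[0.121,-0.0265,-0.132,0,0],[0.121,-0.0265,-0.140,0,0],[0.121,-0.0265,-0.140,0,0],[0.121,-0.0265,-0.140,0,0]]]'
python3 -m inch '[[[0,0,-0.004,0,0],[0,0,-0.008,0,0],[0,0,-0.008,0,0],[0,0,-0.008,0,0]]]'
```

```text
clock: 7.6
eef_pos: [672.3, -109.0, 89.0]
tool_rot: [0.0, 0.707, 0.707, 0.0]
ft_force: [0.5, 0.8, 0.3]
width: -0.0
gripper_force: 0.0
clock: 7.93
eef_pos: [672.3, -109.0, 80.8]
tool_rot: [0.0, 0.707, 0.707, 0.0]
ft_force: [1.1, 0.2, 2.0]
width: 0.1
gripper_force: 0.8
```

Run:
```python
from cell import capture;import cv2
c=capture("side")["color"];cv2.imwrite("pics/s5.png",cv2.resize(c[120:290,190:390],None,fx=3,fy=3,interpolation=2))
```

```text
(no output)
```

View pics/s5.png

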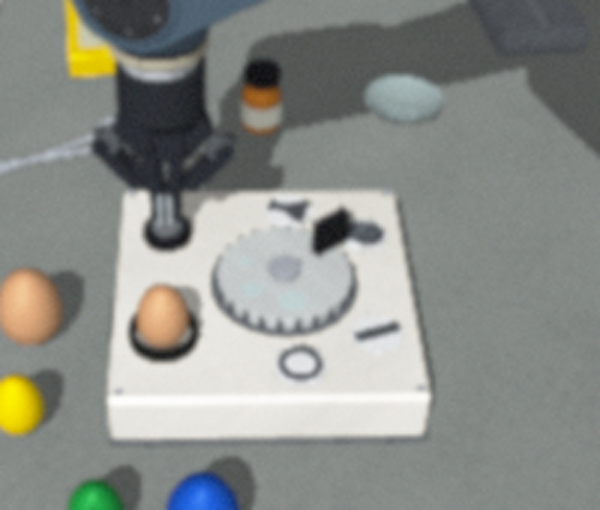

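The side view shows the fingers centred on the button at (167,225), and first contact reads about 2 N at z≈81. I'll press in small steps until the force passes the 4 N needed at full travel.

```bash
python3 -m inch '[[[0,0,-0.002,0,0],[0,0,-0.004,0,0],[0,0,-0.004,0,0],[0,0,-0.004,0,0]]]'; python3 -m inch '[[[0,0,-0.001,0,0],[0,0,-0.002,0,0],[0,0,-0.002,0,0],[0,0,-0.002,0,0]]]'
```

```text
clock: 8.32
eef_pos: [672.3, -109.1, 76.5]
tool_rot: [0.0, 0.707, 0.707, 0.0]
ft_force: [2.1, 0.3, 3.4]
width: 0.1
gripper_force: 1.8
clock: 8.65
eef_pos: [672.4, -109.1, 75.9]
tool_rot: [0.001, 0.707, 0.707, 0.0]
ft_force: [-3.7, 0.6, 14.6]
width: -0.1
gripper_force: 7.5
```

It's on the stop after about 6 mm of travel, at 14.6 N. One more small nudge to be sure, then release and rise.

```bash
python3 -m inch '[[[0,0,-0.0005,0,0],[0,0,-0.0005,0,0]]]'; python3 -m inch '[[[0,0,0.01,0,0],[0,0,0.03,0,0],[0,0,0.06,0,0],[0,0,0.09,0,0],[0,0,0.12,0,0],[-0.03,0,0.15,0,0],[-0.07,0.01,0.154,0,0],[-0.11,0.02,0.154,0,0],[-0.122,0.027,0.154,0,0],[-0.122,0.027,0.154,0,0],[-0.122,0.027,0.154,0,0],[-0.122,0.027,0.154,0,0]]]'; python3 look.py w6 >/dev/null
python3 - <<'E'
import cv2
a=cv2.imread("pics/w4.png")[0:250,130:470];b=cv2.imread("pics/w6.png")[0:250,130:470]
d=cv2.absdiff(a,b).max(2);print((d>60).sum());
s=cv2.phaseCorrelate(a[170:250,50:150,1].astype(float),b[170:250,50:150,1].astype(float));t=cv2.phaseCorrelate(a[0:160,:,1].astype(float),b[0:160,:,1].astype(float));print(s,t)
E
```

```text
clock: 8.82
eef_pos: [672.5, -109.0, 75.8]
tool_rot: [0.001, 0.707, 0.707, 0.0]
ft_force: [-5.2, 1.6, 18.9]
width: 0.1
gripper_force: 9.1
clock: 9.82
eef_pos: [550.6, -82.2, 227.8]
tool_rot: [0.0, 0.707, 0.707, 0.0]
ft_force: [0.2, -0.1, 0.6]
width: 0.1
gripper_force: 0.0
528
((-0.13988422325323313, -0.034933354129996985), 1.0197959923834095) ((-0.5850901327696647, -0.5239738692535383), 0.9903450652291039)
```

View pics/w6.png

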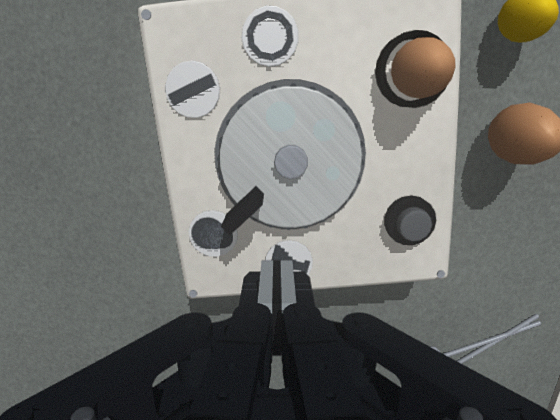

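The tab still points at the egg plate, the button has sprung back, and the egg is in its cup. Handing in.

```bash
python3 -c "from cell import sign_off;print(sign_off())"
```

```text
the job is handed in; nothing more can be done
None
```

The selector points at the egg plate (within about 1° by the wrist camera). After that I pressed the lamp button to its stop and it sprang back; the egg is still in its cup, and I handed the job in with the robot clear of everything.

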